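# Clip a light on the bench rail and switch on its bay

### The arm

A 6-joint arm with a two-finger parallel gripper is mounted at the origin on the work surface. World frame = base frame: x ahead of the robot, y to its left, z up, the work surface at z = 0. Lengths are in mm, angles in rad, forces in N, time in s.
With the tool pointing down it reaches from about 350 to 875 mm from the base axis. Payload 4.2 kg.
Tool frame: the origin (TCP) lies on the centre line of the jaws, within the pads' length; the fingertips stand 25 mm ahead of it and the grasp point (between the pads) lies 6 mm ahead of it; z points along the fingers, y is the line along which they close (so a half turn about z gives the same grasp; the last joint's range is limited). The gripper opens to 85 mm and grips with 20 to 120 N. Pads are 22 mm wide; open, the fingers measure 114 mm over their backs; the gripper's body (76 mm by 85 mm) begins 54 mm behind the grasp point. The pads swing forward as they close: fully open they stand 13 mm farther back than shut.
Start: joints at [-0.976, 0.385, 0.008, 0, -1.194, -0.259], TCP at [205.968, -590.065, 256.312] pointing down, gripper open.
Joint ranges: [-3.14, 3.14], [-1.21, 2.06], [-1.07, 1.41], [-3.16, 2.05], [-2.99, -0.16], [-3.1, 3.1]. Speed limits (rad/s): [2.79, 2.79, 3.14, 3.14, 3.14, 3.14].

### API

Orientations are given as a rotation vector (axis times angle).
In Python, from cell import r, camera, get_calibration gives the robot as it stands.
- The arm moves only by the tool play_rows, never from a script. Its argument "series" is a list of rows, each a list of 3 entries, a list of its own where there are three numbers: the finger opening in mm, from 0 to 85.4, then the shift along the tool's x, y, z in mm, then the turn about the tool's z in degrees. A call has 1 to 20 rows; each row is the pose to reach, as a shift and turn from the pose commanded when the call began, along the tool's axes at that moment; what a row does not reach only later rows make up. A row lasts 1/10 s, in which the tool goes at most 50 mm and 8.59 degrees, less where a joint would pass 70% of its speed; a pose out of reach is approached as far as the arm can. A call with a gripper value outside its range is refused whole. The fingers move at their own pace and stop on an object; "squeeze" is the grip in N (left out, the last holds). Time passes only in rows, so rows that repeat a pose let the fingers close. It gives the time, the measured TCP pose, the force, the opening and the grip force at its end, in the units of the state.
- r.observe(): the state, without advancing time (a new reading comes with each control period).
- camera(name): name is "scene" or "top" or "wrist"; returns (picture, depth): 480x640x3 uint8, red, green, blue; 480x640 float32, mm along the optical axis (not along the pixel's ray), 0 where there is no reading.
- get_calibration(name): a dict with "fov_y" (degrees; the focal length in pixels is half the picture's height over the tangent of half this angle, whatever the lens; pixels are square), "cx", "cy" (the principal point, pixels), "rvec" (rotation vector, rad) and "tvec" (3), from world to camera coordinates, as OpenCV has them; the wrist camera has in their place "T_tool_cam" (4x4, takes a point from camera to tool coordinates, whose origin is the TCP and whose axes are the flange's). Camera axes: x right, y down, z forward; pixel columns grow to the right and rows downward; lengths in mm; the calibration is good to about 2 mm. A picture is of the moment at which its call begins: read the wrist's pose just before it. get_calibration takes no time and is no camera call.
- r.close_job(): hands the job in; it is judged then, once.
The state is a dict: "t": time; "joints": joint angles; "dq": joint speeds; "effort": joint torques, N m; "ee_pos": TCP position; "tcp_rot": TCP orientation; "ft_force": force on the tool from outside, world axes, zero at the start; "wrist_torque": the same for the moment, N m; "gripper_width": finger opening in mm; "grip_force": force on a finger pad.
Only numpy, scipy, OpenCV 4.12 (cv2) and the standard library are available. Lean on these libraries where they do the work, as an engineer would, in place of code of your own. Each camera call takes 0.05 s, during which the arm holds its last target. There are 200 camera calls.

### The job

Snap the clip-on light fully home onto the rail, in the bay in front of the engraver's ball block, upright and with its lens facing the block. Then switch that bay on: its toggle on the switch box, in the same left-to-right order as the bays, goes all the way over away from you. Leave the other two toggles off and the tools on the bench where they are.

Things in the scene. Friction and masses are not known exactly. Their poses are not given: they have to be found in the camera images.
- light_mid (a point): Clip-on bench light (loose, 0.13 kg, stands upright on its clip feet): centre of its grip, an upright aluminium block 28 x 28 mm, 52 mm tall. This point is 64 mm above the feet, 26 mm below the top. z up; +x is the way the lens points. A snout (+x face, 24 mm across) and a finned black heat sink (-x face, reaching 30 mm from the axis) leave the +y and -y faces bare: grip those.
- light_bore (a point): Centre of the clip's bore, 45 mm below light_mid, 19 mm above the feet; on the rod's axis when snapped home. Bore 20 mm wide in x, axis along y. Two sprung steel arms (24 mm long in y) hang in front and behind; the mouth narrows to 11 mm, 9 mm below the bore centre, then flares to 23 mm at the feet: a 5 mm offset still enters. Pushed straight down it takes 8 to 14 N, then snaps home.
- light_lens (a point): Centre of the light's lens, at the end of the snout: 44 mm along +x and 10 mm above light_mid.
- light_arm_front (a joint): Angle (rad) of the front sprung arm: -0.04 to 0.03 at rest or closed on the rod, about 0.2 when spread by the rod's widest point.
- light_arm_back (a joint): The same for the back sprung arm.
- bay_left (a point): Middle of the left bay of the light rail, on the rod's axis, 100 mm above the bench. Rail: fixed level steel rod, 20 mm diameter, along y (to the robot's left), on two end posts 110 mm tall, 165 mm either side of its middle. Two dark collars (28 mm diameter, 8 mm wide, 50 mm either side of the middle) part it into three bays, centres 100 mm apart. x points level, away from the robot; z up.
- bay_mid (a point): Middle of the middle bay, on the rod's axis; axes as bay_left. Behind each bay stands one thing: the ball block, an upright ring mandrel (125 mm tall) or a dark pitch bowl (36 mm tall), in any order.
- bay_right (a point): Middle of the right bay (the robot's right, -y), on the rod's axis; axes as bay_left.
- vise: The engraver's ball block, fixed: a silver ball 110 mm across with a 58 mm round post on top, 117 mm tall in all; origin under its centre on the bench. It stands behind one of the bays, 115 to 130 mm beyond the rod and within 10 mm of straight behind the bay's centre.
- switchbox: The rail's switch box, fixed, 66 (x) x 124 (y) mm, 45 mm tall; origin under its centre; x points away from the robot, y to the left. Three steel bat toggles in a row along y, 30 mm apart, in the bays' left-to-right order, pivot on the middle line 47 mm above the bench, 28 mm from pivot to ball centre. They stay where left; 1 to 2 N at the tip moves them.
- switch_left (a joint): The left toggle: 0 = off (leaning towards the robot), 0.9 rad = fully on (leaning away from it). Switches the left bay.
- switch_left_tip (a point): Centre of the left toggle's ball tip (9 mm ball). Off: leaning 0.45 rad from vertical towards the robot, tip 12 mm to the box's -x and 72 mm above the bench; on: the mirror image.
- switch_mid (a joint): The middle toggle: 0 = off (leaning towards the robot), 0.9 rad = fully on (leaning away from it). Switches the middle bay.
- switch_mid_tip (a point): Centre of the middle toggle's ball tip (9 mm ball). Off: leaning 0.45 rad from vertical towards the robot, tip 12 mm to the box's -x and 72 mm above the bench; on: the mirror image.
- switch_right (a joint): The right toggle: 0 = off (leaning towards the robot), 0.9 rad = fully on (leaning away from it). Switches the right bay.
- switch_right_tip (a point): Centre of the right toggle's ball tip (9 mm ball). Off: leaning 0.45 rad from vertical towards the robot, tip 12 mm to the box's -x and 72 mm above the bench; on: the mirror image.
- loupe: Bystander: wooden eye loupe, upright tube 32 mm across, 30 mm tall; origin at its underside.
- tweezers: Bystander: steel tweezers lying flat, 125 mm long, 6 mm high; origin at its underside.
- graver: Bystander: graver lying flat, 113 mm long, with a wooden knob 22 mm across; origin at its underside.
- jar: Bystander: small amber jar with a steel cap, 48 mm across, 50 mm tall; origin at its underside.
- hammer: Bystander: small hammer lying flat, 200 mm long; origin at its underside.
- bangle: Bystander: brass bangle lying flat, 66 mm across, 12 mm high; origin at its underside.
Things that resemble listed ones, but are neither listed nor needed, are in the scene too. Leave any red look-alike of the vise alone.

How it is judged (in metres and radians):
On the way, in this order (a step that is already met when the one before it is completed fails the run):
1. the light is snapped home on the rod in the bay in front of the ball block, upright, lens facing the block (((y of vise in the frame of bay_left between -0.045 and 0.045 m and x of light_bore in the frame of bay_left between -0.003 and 0.003 m and z of light_bore in the frame of bay_left between -0.003 and 0.003 m and y of light_bore in the frame of bay_left between -0.036 and 0.036 m and x of light_lens in the frame of bay_left above 0.02 m and angle between light_mid's own z axis and vertical below 0.3 rad and value of joint each of light_arm_front, light_arm_back below 0.07 rad) or (y of vise in the frame of bay_mid between -0.045 and 0.045 m and x of light_bore in the frame of bay_mid between -0.003 and 0.003 m and z of light_bore in the frame of bay_mid between -0.003 and 0.003 m and y of light_bore in the frame of bay_mid between -0.036 and 0.036 m and x of light_lens in the frame of bay_mid above 0.02 m and angle between light_mid's own z axis and vertical below 0.3 rad and value of joint each of light_arm_front, light_arm_back below 0.07 rad) or (y of vise in the frame of bay_right between -0.045 and 0.045 m and x of light_bore in the frame of bay_right between -0.003 and 0.003 m and z of light_bore in the frame of bay_right between -0.003 and 0.003 m and y of light_bore in the frame of bay_right between -0.036 and 0.036 m and x of light_lens in the frame of bay_right above 0.02 m and angle between light_mid's own z axis and vertical below 0.3 rad and value of joint each of light_arm_front, light_arm_back below 0.07 rad))), for 0.2 s.
2. the toggle of that bay is fully on (((y of vise in the frame of bay_left between -0.045 and 0.045 m and value of joint switch_left above 0.7 rad) or (y of vise in the frame of bay_mid between -0.045 and 0.045 m and value of joint switch_mid above 0.7 rad) or (y of vise in the frame of bay_right between -0.045 and 0.045 m and value of joint switch_right above 0.7 rad))), for 0.2 s.
At the end, for the whole second after the job is handed in: Light on the rod in the bay before the ball block: bore within 3 mm of the rod's axis and 36 mm of the bay's centre along it, arms closed (under 0.07 rad), upright within 0.3 rad, lens 20 mm or more beyond the rod, at rest; that bay's toggle over 0.7 rad, the other two under 0.25 (((y of vise in the frame of bay_left between -0.045 and 0.045 m and x of light_bore in the frame of bay_left between -0.003 and 0.003 m and z of light_bore in the frame of bay_left between -0.003 and 0.003 m and y of light_bore in the frame of bay_left between -0.036 and 0.036 m and x of light_lens in the frame of bay_left above 0.02 m and angle between light_mid's own z axis and vertical below 0.3 rad and value of joint each of light_arm_front, light_arm_back below 0.07 rad and value of joint switch_left above 0.7 rad and value of joint each of switch_mid, switch_right below 0.25 rad) or (y of vise in the frame of bay_mid between -0.045 and 0.045 m and x of light_bore in the frame of bay_mid between -0.003 and 0.003 m and z of light_bore in the frame of bay_mid between -0.003 and 0.003 m and y of light_bore in the frame of bay_mid between -0.036 and 0.036 m and x of light_lens in the frame of bay_mid above 0.02 m and angle between light_mid's own z axis and vertical below 0.3 rad and value of joint each of light_arm_front, light_arm_back below 0.07 rad and value of joint switch_mid above 0.7 rad and value of joint each of switch_left, switch_right below 0.25 rad) or (y of vise in the frame of bay_right between -0.045 and 0.045 m and x of light_bore in the frame of bay_right between -0.003 and 0.003 m and z of light_bore in the frame of bay_right between -0.003 and 0.003 m and y of light_bore in the frame of bay_right between -0.036 and 0.036 m and x of light_lens in the frame of bay_right above 0.02 m and angle between light_mid's own z axis and vertical below 0.3 rad and value of joint each of light_arm_front, light_arm_back below 0.07 rad and value of joint switch_right above 0.7 rad and value of joint each of switch_left, switch_mid below 0.25 rad)) and linear speed of light below 0.02 m/s); the robot touches nothing.
It fails at once if another bay's toggle is moved more than 0.25 rad ((y of vise in the frame of bay_left between -0.045 and 0.045 m and value of joint any of switch_mid, switch_right above 0.25 rad) or (y of vise in the frame of bay_mid between -0.045 and 0.045 m and value of joint any of switch_left, switch_right above 0.25 rad) or (y of vise in the frame of bay_right between -0.045 and 0.045 m and value of joint any of switch_left, switch_mid above 0.25 rad)).
It fails at once if a tool or jar on the bench is moved more than 3 cm (distance of any of loupe, tweezers, graver, jar, hammer, bangle from where it was at the start of the episode above 0.03 m).
It also fails if it takes over 54 s, if anything falls off the work surface, if the arm or the gripper's body presses on something with over 40 N, if the wrist force passes 120 N, or if a joint passes its speed limit or range.

## Working session

There is one attempt and no reset: what is moved stays moved. The work goes in short steps, Python scripts to look and compute and a tool call to move; the robot and the scene stay as the last step left them, time stands still between calls to the robot, and variables do not carry over. Pictures are saved under pics/ and viewed, at most 10 in all, crops included, and the job is handed in when it is done.

Besides the shell and the picture viewer there is one more tool, called in YAML: its name, and indented under it one key for each argument. play_rows: Moves the arm, as the interface text tells. Its arguments: {"type":"object","properties":{"series":{"type":"array","items":{"type":"array"}},"squeeze":{"type":"number"}},"required":["series"]}

```bash
mkdir -p pics; cat > h.py <<'E'
import numpy as np, cv2
from cell import r, camera, get_calibration
from scipy.spatial.transform import Rotation as R
def cal(name, st=None):
    c=get_calibration(name); f=240/np.tan(np.radians(c["fov_y"])/2)
    if "rvec" in c:
        Rc=R.from_rotvec(np.ravel(c["rvec"])).as_matrix().T; o=-Rc@np.ravel(c["tvec"])
    else:
        T=np.array(c["T_tool_cam"]); Rt=R.from_rotvec(st["tcp_rot"]).as_matrix()
        Rc=Rt@T[:3,:3]; o=np.array(st["ee_pos"])+Rt@T[:3,3]
    return f,c["cx"],c["cy"],Rc,o
def world(name,depth,st=None):
    f,cx,cy,Rc,o=cal(name,st)
    v,u=np.mgrid[:480,:640]
    p=np.stack([(u-cx)/f,(v-cy)/f,np.ones_like(u)],-1)*depth[...,None]
    return p@Rc.T+o
def onplane(name,u,v,z,st=None):
    f,cx,cy,Rc,o=cal(name,st); d=Rc@np.array([(u-cx)/f,(v-cy)/f,1.]); return o+d*(z-o[2])/d[2]
def save(n,rgb): cv2.imwrite(f"pics/{n}.png",rgb[...,::-1])
E
python3 - <<'E'
from h import *
print(r.observe())
for n in("top","scene"):
    p,d=camera(n); save(n,p); np.savez(n,p=p,d=d); print(n,get_calibration(n),cal(n)[4])
print(get_calibration("wrist"))
E
```

```text
{'t': 0.0, 'joints': array([-9.76396268e-01,  3.85581044e-01,  6.64772383e-03, -5.00355072e-04,
       -1.19401971e+00, -2.58587070e-01]), 'dq': array([ 0.00151839,  0.00080978, -0.00022469, -0.0010828 ,  0.00069478,
        0.00081897]), 'effort': array([-9.93564172e-04, -3.92292202e+01,  1.88395000e+01,  4.18604672e+00,
       -4.76466928e-03, -1.83275603e-06]), 'ee_pos': array([ 205.80207066, -589.58926807,  255.21512008]), 'tcp_rot': array([ 0.52465424, -3.09699622, -0.00338597]), 'ft_force': array([ 0.15114837, -0.21372657, -0.08592191]), 'wrist_torque': array([ 0.05961499,  0.01057571, -0.04305209]), 'grip_force': 0.0, 'gripper_width': 85.65679417077868}
top {'fov_y': 47.80154460823359, 'cx': 320.61323368158867, 'cy': 243.329690706186, 'rvec': array([ 2.12763126, -2.16728123,  0.11379399]), 'tvec': array([  22.1857521 ,  531.85466844, 1093.01227078])} [ 391.17415253   -8.23085966 1151.06579106]
scene {'fov_y': 50.84657387534768, 'cx': 315.0529721003313, 'cy': 246.96853763214145, 'rvec': array([ 0.85702651,  2.61271901, -0.96140892]), 'tvec': array([ 417.24111849, -153.92063897, 1274.16539072])} [907.0531716  505.55428735 861.94464056]
{'fov_y': 64.50713212972812, 'cx': 320.41983418710737, 'cy': 238.8429914389542, 'T_tool_cam': array([[-8.13841337e-04, -9.66560625e-01, -2.56436923e-01,
         6.51987232e+01],
       [ 9.99999663e-01, -7.59154596e-04, -3.12248802e-04,
         7.99307702e-01],
       [ 1.07132129e-04, -2.56437091e-01,  9.66560917e-01,
        -1.16736177e+02],
       [ 0.00000000e+00,  0.00000000e+00,  0.00000000e+00,
         1.00000000e+00]])}
```

View pics/top.png

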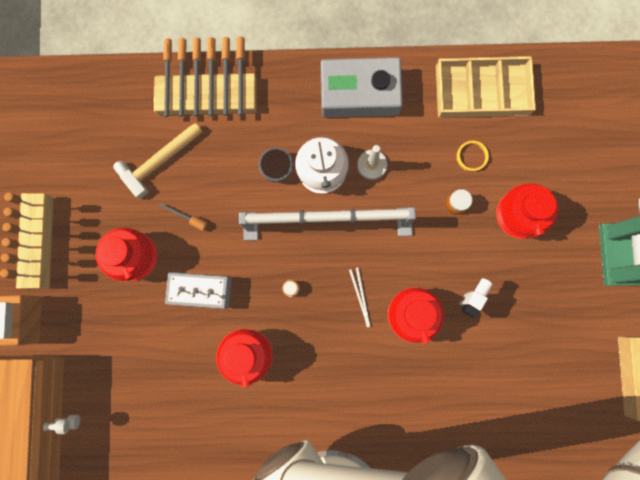

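View pics/scene.png

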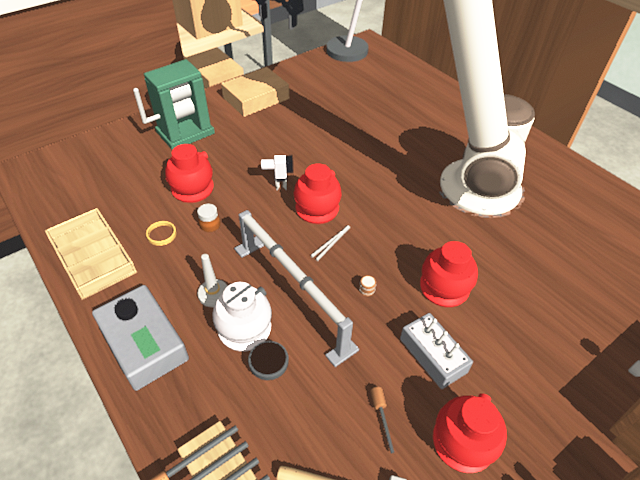

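Top view: the ball block is at (321,165), behind the middle bay; the bowl (276,165) is to its left and the mandrel (372,163) to its right. The switch box is at (197,291). Candidates for the light are the white and black piece at (477,297) and the white thing by the wooden cabinet at (62,425). The first stands on clip feet with a black heat sink, so I choose it and check it in a close crop. Red look-alikes of the block at (125,255), (244,357), (416,315) and (527,211) are to be left alone.

```bash
python3 - <<'E'
from h import *
T=np.load("top.npz");S=np.load("scene.npz")
W=world("top",T["d"]); WS=world("scene",S["d"])
a=cv2.resize(T["p"][265:335,435:525],None,fx=4,fy=4,interpolation=cv2.INTER_CUBIC)
b=cv2.resize(S["p"][140:200,245:310],None,fx=4.5,fy=4.5,interpolation=cv2.INTER_CUBIC)
c=np.zeros((300,680,3),np.uint8); c[:280,:360]=a; c[:270,370:370+b.shape[1]]=b[:270]; save("crop",c)
for nm,im,w,sl in(("top",T["p"],W,np.s_[265:335,450:510]),("scene",S["p"],WS,np.s_[140:200,245:300])):
    q=w[sl].reshape(-1,3); col=im[sl].reshape(-1,3).astype(int)
    for z0,z1 in((83,97),(60,83)):
        m=(q[:,2]>z0)&(q[:,2]<z1); print(nm,z0,m.sum(),q[m].mean(0),q[m].min(0),q[m].max(0))
    m=(q[:,2]>83)&(q[:,2]<97)
    if nm=="top":
        pts=q[m][:,:2].astype(np.float32); print(cv2.minAreaRect(pts))
    k=(q[:,2]>40)&(col.max(1)<60); print("black",k.sum(),q[k].mean(0))
# rail
q=W[195:245,235:425].reshape(-1,3); m=(q[:,2]>103)&(q[:,2]<113); p=q[m]
print("rail",m.sum(),p.mean(0),p.min(0),p.max(0), np.polyfit(p[:,1],p[:,0],1))
m2=np.abs(p[:,0]-np.polyval(np.polyfit(p[:,1],p[:,0],1),p[:,1]))<12
pp=p[m2]
for y in range(-150,150,20):
    s=pp[abs(pp[:,1]-y)<10]; print(y,len(s),s[:,0].mean().round(1),s[:,2].max().round(1),np.median(s[:,2]).round(1))
# rail image dark collars
for y in range(200,232,4): pass
# vise
q=W[130:200,290:355].reshape(-1,3); m=(q[:,2]>110)&(q[:,2]<125); print("vise",m.sum(),np.median(q[m],0))
# switch box
q=W[265:315,155:240].reshape(-1,3); m=(q[:,2]>40)&(q[:,2]<49)
print("box",m.sum(),cv2.minAreaRect(q[m][:,:2].astype(np.float32)),np.median(q[m],0))
m=(q[:,2]>62); print("tips",m.sum(),q[m].round(0).tolist()[:40])
# red neighbor
q=W[280:350,380:450].reshape(-1,3); m=(q[:,2]>30); print("red",q[m].min(0),q[m].max(0))
E
```

```text
top 83 409 [ 407.43599274 -290.55493273   87.57078401] [ 375.76834229 -318.48047985   83.04761793] [ 449.17357111 -263.46960264   94.33576451]
top 60 179 [ 419.22665433 -292.62401399   76.19652071] [ 375.50663389 -321.93261328   60.26500228] [ 449.65190681 -263.55690572   82.99424704]
((413.5740661621094, -294.46820068359375), (28.17183494567871, 74.12854766845703), 58.76784133911133)
black 83 [ 387.73582079 -268.0797406   107.26992474]
scene 83 224 [ 410.43546775 -287.4768163    87.70791313] [ 378.60814324 -319.40612586   83.05411665] [ 447.30283025 -189.57984214   92.7188274 ]
scene 60 288 [ 419.34766696 -264.40340921   73.17583216] [ 386.5465933  -313.89702785   60.03691112] [ 449.4798748  -175.87840075   82.98525157]
black 90 [ 393.77513422 -275.92479243   78.53442014]
rail 1639 [576.70837789  -1.73482188 107.95842198] [ 563.60429436 -174.26120709  103.02196737] [590.74848881 170.50215059 112.93437403] [-8.17796206e-03  5.76694191e+02]
-150 94 578.0 111.8 107.8
-130 89 577.6 112.3 107.5
-110 93 577.6 112.3 107.9
-90 98 577.6 112.5 107.8
-70 88 577.3 112.8 107.8
-50 89 576.6 112.9
[... 721 characters left out ...]
.0, 1151.0], [391.0, -8.0, 1151.0], [437.0, 301.0, 62.0], [437.0, 298.0, 64.0], [435.0, 300.0, 71.0], [435.0, 299.0, 67.0], [435.0, 298.0, 65.0], [435.0, 297.0, 63.0], [435.0, 270.0, 66.0], [435.0, 268.0, 66.0], [391.0, -8.0, 1151.0], [433.0, 304.0, 74.0], [433.0, 301.0, 75.0], [433.0, 299.0, 75.0], [433.0, 298.0, 71.0], [433.0, 298.0, 66.0], [432.0, 271.0, 76.0], [432.0, 269.0, 76.0], [433.0, 269.0, 69.0], [433.0, 268.0, 66.0], [432.0, 242.0, 65.0], [432.0, 240.0, 65.0], [431.0, 303.0, 75.0], [431.0, 302.0, 73.0], [431.0, 299.0, 77.0], [431.0, 298.0, 73.0], [431.0, 297.0, 69.0], [430.0, 272.0, 78.0]]
red [ 327.86520261 -228.06757684   45.52944559] [ 435.60984261   -8.23085966 1151.06579106]
```

View pics/crop.png

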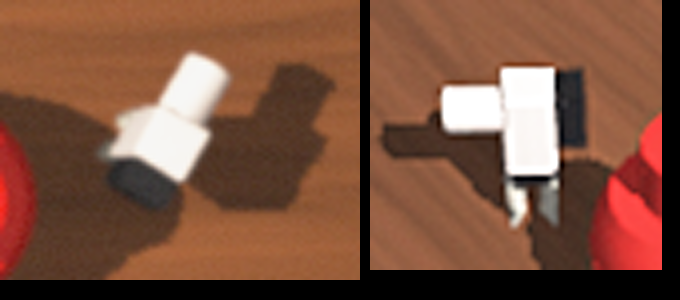

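The crop confirms it: lens snout up-right (top view), black fins down-left, standing on clip feet. Middle bay, middle toggle. Now I work out the approach in tool axes.

```bash
cat >> h.py <<'E'
def move_to(target,ydir=None):
    s=r.observe(); Rt=R.from_rotvec(s["tcp_rot"]).as_matrix()
    print("t",s["t"],"pos",s["ee_pos"].round(1),"F",s["ft_force"].round(1),"w",s["gripper_width"].round(1),"g",s["grip_force"],"J",s["joints"].round(2))
    print("axes x",Rt[:,0].round(3),"y",Rt[:,1].round(3),"z",Rt[:,2].round(3))
    if target is not None: print("shift",(Rt.T@(np.array(target)-s["ee_pos"])).round(1))
    if ydir is not None:
        a=Rt.T@np.array([*ydir,0.]); print("turn",np.degrees(np.arctan2(-a[0],a[1])))
E
python3 - <<'E'
from h import *
move_to([407.5,-290.7,180],[.518,.855])
move_to([407.5,-290.7,180],[-.518,-.855])
E
```

```text
Traceback (most recent call last):
  File "h.py", line 22, in move_to
    print("t",s["t"],"pos",s["ee_pos"].round(1),"F",s["ft_force"].round(1),"w",s["gripper_width"].round(1),"g",s["grip_force"],"J",s["joints"].round(2))
                                                                               ^^^^^^^^^^^^^^^^^^^^^^^^
AttributeError: 'float' object has no attribute 'round'
```

```bash
sed -i 's/s\["gripper_width"\].round(1)/round(s["gripper_width"],1)/' h.py; python3 - <<'E'
from h import *
move_to([407.5,-290.7,180],[.518,.855])
move_to([407.5,-290.7,180],[-.518,-.855])
E
```

```text
t 0.1 pos [ 205.8 -589.7  255.3] F [-0.5 -0.8  0.3] w 85.2 g 0.0 J [-0.98  0.39  0.01 -0.   -1.19 -0.26]
axes x [-0.944 -0.329  0.   ] y [-0.329  0.944  0.002] z [-0.001  0.002 -1.   ]
shift [-288.9  215.7   75.7]
turn 50.439864840407154
t 0.1 pos [ 205.8 -589.7  255.3] F [-0.5 -0.8  0.3] w 85.2 g 0.0 J [-0.98  0.39  0.01 -0.   -1.19 -0.26]
axes x [-0.944 -0.329  0.   ] y [-0.329  0.944  0.002] z [-0.001  0.002 -1.   ]
shift [-288.9  215.7   75.7]
turn -129.56013515959287
```

play_rows:
  series:
    - [85,[-289,216,65],50]
    - [85,[-289,216,65],50]
    - [85,[-289,216,65],50]
    - [85,[-289,216,65],50]
    - [85,[-289,216,65],50]
    - [85,[-289,216,65],50]
    - [85,[-289,216,65],50]
    - [85,[-289,216,65],50]
    - [85,[-289,216,65],50]
    - [85,[-289,216,65],50]
    - [85,[-289,216,65],50]
  squeeze: 60

```text
t: 1.2
ee_pos: [407.3, -291.4, 191.3]
tcp_rot: [-0.834, -3.029, 0.0]
ft_force: [-0.4, 0.0, 1.1]
gripper_width: 84.8
grip_force: 0.0
```

```bash
python3 - <<'E'
from h import *
s=r.observe(); p,d=camera("wrist"); save("w1",p); np.savez("w1",p=p,d=d,s=np.r_[s["ee_pos"],s["tcp_rot"]])
W=world("wrist",d,s); q=W.reshape(-1,3)
near=np.hypot(q[:,0]-410,q[:,1]+292)<70
m=near&(q[:,2]>86)&(q[:,2]<95); print(m.sum(),q[m].mean(0),np.median(q[m,2]),cv2.minAreaRect(q[m][:,:2].astype(np.float32)))
k=near&(q[:,2]>65)&(q[:,2]<95); print(cv2.minAreaRect(q[k][:,:2].astype(np.float32)))
move_to([407.5,-290.7,70],[.518,.855])
E
```

```text
3005 [ 399.6762572  -287.48802132   88.32599463] 88.37691965222771 ((409.95257568359375, -293.96820068359375), (27.90839195251465, 68.93666076660156), 58.032413482666016)
((403.471923828125, -279.6656188964844), (58.56321334838867, 112.00315856933594), 25.935100555419922)
t 1.25 pos [ 407.2 -291.7  191.4] F [-0.2  0.   1. ] w 85.2 g 0.0 J [-0.3   0.24 -0.39  0.   -0.95 -1.81]
axes x [-0.859  0.513 -0.   ] y [ 0.513  0.859 -0.   ] z [ 0. -0. -1.]
shift [  0.2   1.  121.4]
turn 0.36370051215708865
```

View pics/w1.png

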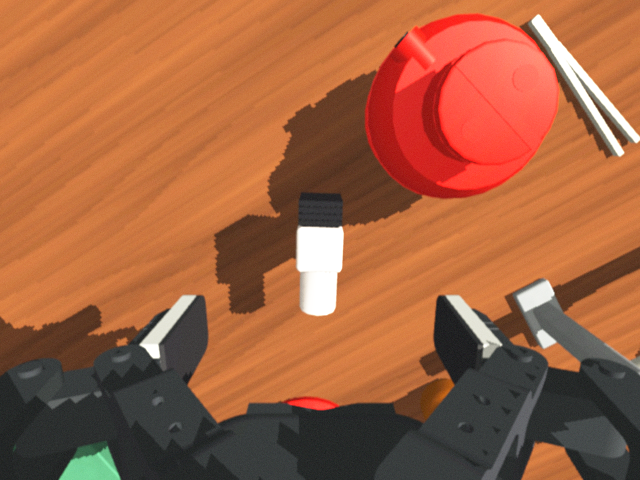

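Wrist view: the light is square between the open pads; fins (320,209), block top (320,248), lens end (318,300). The red ball is well clear at upper right.

```bash
python3 - <<'E'
from h import *
z=np.load("w1.npz"); s=dict(ee_pos=z["s"][:3],tcp_rot=z["s"][3:])
W=world("wrist",z["d"],s)
for v in (215,222,228,235,248,260,268,275,285,300,310): print(v,W[v,320].round(1),z["p"][v,320])
c=onplane("wrist",320.5,248.5,90,s); print(c)
for u in(300,340): print(W[240,u].round(1),W[260,u].round(1))
Rt=R.from_rotvec(s["tcp_rot"]).as_matrix(); print("tool off",Rt.T@(c-s["ee_pos"]))
E
```

```text
215 [ 388.6 -280.4   87.5] [54 53 56]
222 [ 392.2 -282.5   87.9] [52 52 56]
228 [ 395.5 -284.5   86.9] [255 255 252]
235 [ 398.9 -286.5   88.4] [255 255 255]
248 [ 405.8 -290.7   88.4] [255 255 255]
260 [ 411.9 -294.3   89.9] [255 255 255]
268 [ 416.3 -296.9   89.8] [255 255 255]
275 [ 421.8 -300.2   84.8] [255 255 255]
285 [ 427.7 -303.8   84.1] [255 255 255]
300 [ 436.4 -308.9   84.4] [255 255 255]
310 [ 442.2 -312.4   84.7] [255 255 255]
[ 405.83750884 -290.32192542   90.        ]
[ 395.5 -298.4   88.1] [ 405.9 -304.8   89.2]
[ 407.3 -277.7   90. ] [ 418.6 -284.1   88.3]
tool off [  1.8056907    0.16736116 101.34120972]
```

play_rows:
  series:
    - [85,[2,0,45],0.4]
    - [85,[2,0,90],0.4]
    - [85,[2,0,119],0.4]
    - [85,[2,0,119],0.4]
    - [85,[2,0,119],0.4]
    - [10,[2,0,119],0.4]
    - [10,[2,0,119],0.4]
    - [10,[2,0,119],0.4]
    - [10,[2,0,119],0.4]
    - [10,[2,0,119],0.4]
    - [10,[2,0,119],0.4]
    - [10,[2,0,119],0.4]
    - [10,[2,0,119],0.4]
    - [10,[2,0,119],0.4]
    - [10,[2,0,119],0.4]
  squeeze: 60

```text
t: 2.75
ee_pos: [406.5, -289.9, 73.1]
tcp_rot: [0.843, 3.025, -0.0]
ft_force: [-0.5, 2.6, 5.4]
gripper_width: 27.3
grip_force: 62.3
```

```bash
python3 - <<'E'
from h import *
move_to([568,0,230],[0.008,1])
E
```

```text
t 2.75 pos [ 406.5 -289.9   73.1] F [-0.5  2.6  5.4] w 27.3 g 62.26324439048767 J [-0.29  0.4  -0.53  0.   -0.65 -1.82]
axes x [-0.856  0.517 -0.001] y [0.517 0.856 0.   ] z [ 0.001 -0.001 -1.   ]
shift [  11.5  331.7 -156.9]
turn -30.667797552143274
```

play_rows:
  series:
    - [10,[0,0,-40],0]
    - [10,[0,0,-80],0]
    - [10,[0,0,-120],0]
    - [10,[0,0,-157],0]
    - [10,[1,45,-157],-5]
    - [10,[1,90,-157],-12]
    - [10,[2,135,-157],-19]
    - [10,[2,180,-157],-26]
    - [10,[2,225,-157],-30.7]
    - [10,[3,270,-157],-30.7]
    - [10,[3,305,-157],-30.7]
    - [10,[3,325,-157],-30.7]
    - [10,[3,335,-157],-30.7]
    - [10,[3,335,-157],-30.7]
    - [10,[3,335,-157],-30.7]

```text
t: 4.25
ee_pos: [575.9, -2.6, 229.0]
tcp_rot: [-0.014, -3.14, 0.0]
ft_force: [0.3, -0.2, -1.5]
gripper_width: 27.5
grip_force: 61.6
```

```bash
python3 - <<'E'
from h import *
s=r.observe(); p,d=camera("wrist"); save("w2",p); W=world("wrist",d,s)
p2,d2=camera("top"); np.savez("w2",p=p,d=d,s=np.r_[s["ee_pos"],s["tcp_rot"]]); 
q=W.reshape(-1,3); m=(abs(q[:,0]-577)<25)&(abs(q[:,1])<160)&(q[:,2]>90)&(q[:,2]<118)
p_=q[m]
for y in range(-150,151,20):
    t=p_[abs(p_[:,1]-y)<10]
    if len(t)>20:
        # circle fit in xz
        A=np.c_[2*t[:,0],2*t[:,2],np.ones(len(t))]; b=(t[:,0]**2+t[:,2]**2); c=np.linalg.lstsq(A,b,rcond=None)[0]
        print(y,len(t),"fit",c[:2].round(1),"r",np.sqrt(c[2]+c[0]**2+c[1]**2).round(1),"zmax",np.percentile(t[:,2],98).round(1),"x",t[:,0].min().round(1),t[:,0].max().round(1))
move_to([577,-2,150],[.008,1])
E
```

```text
-150 1017 fit [577.8  98.8] r 10.4 zmax 109.9 x 566.2 588.8
-130 901 fit [577.4  99.9] r 9.3 zmax 109.9 x 567.3 587.1
-110 903 fit [577.2  99.7] r 9.4 zmax 109.8 x 567.1 586.4
-90 900 fit [577.1  99.8] r 9.4 zmax 109.9 x 567.0 586.6
-70 912 fit [576.8  99.7] r 9.4 zmax 110.0 x 566.7 586.1
-50 1067 fit [576.  102.1] r 9.7 zmax 113.2 x 563.2 590.1
-30 768 fit [576.4  99.9] r 9.3 zmax 109.8 x 566.3 585.4
-10 466 fit [573.6 101.6] r 6.4 zmax 109.3 x 566.3 574.3
10 493 fit [573.9 101.2] r 7.0 zmax 109.4 x 566.1 574.5
30 856 fit [576.   99.8] r 9.3 zmax 109.9 x 566.0 584.7
50 1092 fit [575.3 101.7] r 10.0 zmax 113.2 x 562.2 589.0
70 905 fit [575.7  99.8] r 9.3 zmax 109.9 x 565.6 585.2
90 917 fit [575.5  99.7] r 9.4 zmax 109.7 x 565.4 585.0
110 914 fit [575.4  99.6] r 9.4 zmax 109.8 x 565.4 584.6
130 928 fit [575.2  99.6] r 9.4 zmax 109.8 x 565.1 584.8
150 1105 fit [574.8  98.9] r 10.6 zmax 110.0 x 562.9 586.4
t 4.35 pos [576.   -2.9 229.4] F [-0.9  0.  -0.6] w 27.2 g 61.57106280326843 J [ 0.28  0.32 -0.16 -0.   -1.09 -1.86]
axes x [-1.     0.01   0.001] y [ 0.01  1.   -0.  ] z [-0.001 -0.    -1.   ]
shift [-1.1  0.9 79.4]
turn -0.09549259220378603
```

View pics/w2.png

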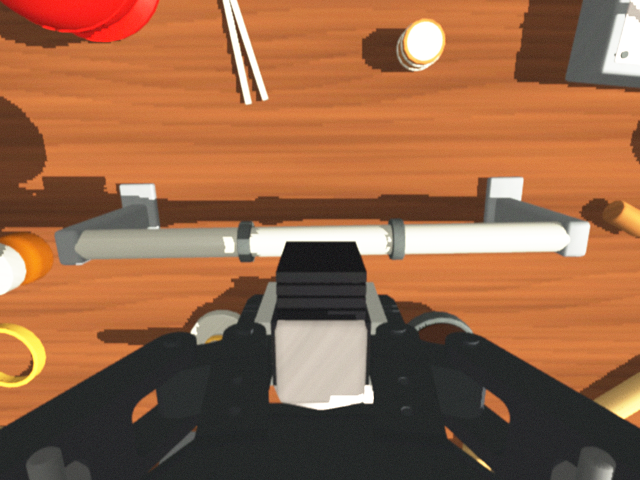

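Wrist view: light held square over the middle bay (fins (320,280)), between the collars at (246,241) and (397,238); rod axis at x=576.2, z=99.8 near y=-2.

play_rows:
  series:
    - [10,[-0.5,0,25],0]
    - [10,[-0.5,0,45],0]
    - [10,[-0.5,0,50],0]
    - [10,[-0.5,0,53],0]
    - [10,[-0.5,0,56],0]
    - [10,[-0.5,0,59],0]
    - [10,[-0.5,0,62],0]
    - [10,[-0.5,0,65],0]
    - [10,[-0.5,0,68],0]
    - [10,[-0.5,0,71],0]
    - [10,[-0.5,0,74],0]
    - [10,[-0.5,0,76],0]
    - [10,[-0.5,0,76],0]
  squeeze: 80

```text
t: 5.65
ee_pos: [576.8, -1.6, 154.4]
tcp_rot: [-0.012, -3.141, 0.001]
ft_force: [-6.2, 0.9, 7.4]
gripper_width: 26.9
grip_force: 81.7
```

```bash
python3 - <<'E'
from h import *
s=r.observe(); move_to([576.5,-3,154])
p,d=camera("scene"); save("s2",cv2.resize(p[190:340,200:370],None,fx=4,fy=4)); np.savez("s2",p=p,d=d)
E
```

```text
t 5.65 pos [576.8  -1.6 154.4] F [-6.2  0.9  7.4] w 26.9 g 81.74304127693176 J [ 0.28  0.4  -0.25  0.   -0.92 -1.86]
axes x [-1.     0.008  0.001] y [ 0.008  1.    -0.   ] z [-0.001 -0.    -1.   ]
shift [ 0.3 -1.4  0.4]
```

View pics/s2.png

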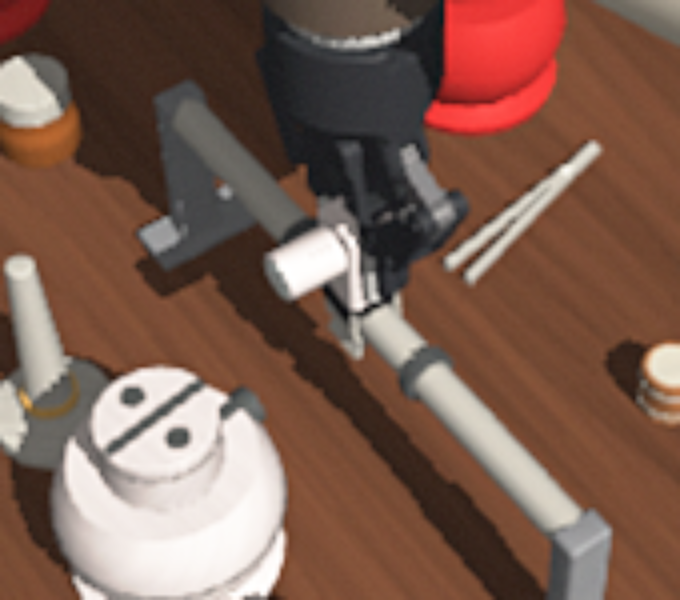

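Crop: the clip arms straddle the rod around (350,315) and the light is upright with its lens towards the block. I push a little more to be sure it is bottomed.

play_rows:
  series:
    - [10,[0.5,0,1.5],0]
    - [10,[0.5,0,3],0]
    - [10,[0.5,0,3],0]

```text
t: 6.0
ee_pos: [576.8, -1.6, 154.2]
tcp_rot: [0.01, 3.14, -0.001]
ft_force: [-9.4, 1.7, 20.5]
gripper_width: 27.0
grip_force: 83.3
```

play_rows:
  series:
    - [10,[0,0,-2],0]
    - [55,[0,0,-2],0]
    - [55,[0,0,-2],0]
    - [55,[0,0,-2],0]
    - [55,[0,0,-2],0]
    - [55,[0,0,-20],0]
    - [55,[0,0,-60],0]
    - [55,[0,0,-100],0]
    - [55,[100,0,-100],0]
    - [55,[145,20,-100],0]
    - [55,[145,50,-100],0]
    - [55,[145,100,-100],0]
    - [0,[145,150,-100],0]
    - [0,[145,200,-100],0]
    - [0,[145,200,-100],0]
    - [0,[145,200,-100],0]
    - [0,[145,200,-100],0]

```text
t: 7.7
ee_pos: [433.1, 198.9, 249.9]
tcp_rot: [-0.013, -3.141, 0.001]
ft_force: [0.8, 0.6, 0.2]
gripper_width: 0.2
grip_force: 0.0
```

```bash
python3 - <<'E'
from h import *
p,d=camera("top"); np.savez("t3",p=p,d=d); W=world("top",d)
s=r.observe(); pw,dw=camera("wrist"); save("w3",pw); np.savez("w3",p=pw,d=dw,s=np.r_[s["ee_pos"],s["tcp_rot"]])
q=W.reshape(-1,3); m=(abs(q[:,0]-577)<60)&(abs(q[:,1])<30)&(q[:,2]>150)&(q[:,2]<190)
print("light",m.sum(),cv2.minAreaRect(q[m][:,:2].astype(np.float32)),np.percentile(q[m,2],[10,50,90]))
Q=world("wrist",dw,s).reshape(-1,3); 
m=(abs(Q[:,0]-440)<40)&(abs(Q[:,1]-268)<75)&(Q[:,2]>40)&(Q[:,2]<49); print("box",m.sum(),cv2.minAreaRect(Q[m][:,:2].astype(np.float32)))
for y0 in(238,268,298):
    m=(abs(Q[:,0]-440)<30)&(abs(Q[:,1]-y0)<12)&(Q[:,2]>69)&(Q[:,2]<82); print(y0,m.sum(),Q[m].mean(0).round(1) if m.sum() else 0)
move_to([410,270,120],[0,1])
E
```

```text
light 560 ((585.95849609375, -0.37224674224853516), (27.766355514526367, 75.41494750976562), 89.79261016845703) [161.13058044 168.0002707  171.61038151]
box 9838 ((438.0132141113281, 268.67706298828125), (123.49752044677734, 66.27638244628906), 84.79913330078125)
238 99 [423.3 239.8  74.4]
268 104 [426.6 269.3  74.6]
298 106 [428.5 299.1  74.1]
t 7.8 pos [433.3 198.2 250.2] F [0.2 0.5 0.4] w -0.4 g 0.0 J [ 0.77  0.14 -0.35 -0.   -1.08 -2.35]
axes x [-1.    0.01  0.  ] y [ 0.01  1.   -0.  ] z [-0. -0. -1.]
shift [ 23.9  71.6 130.1]
turn -0.5554225194814365
```

View pics/w3.png

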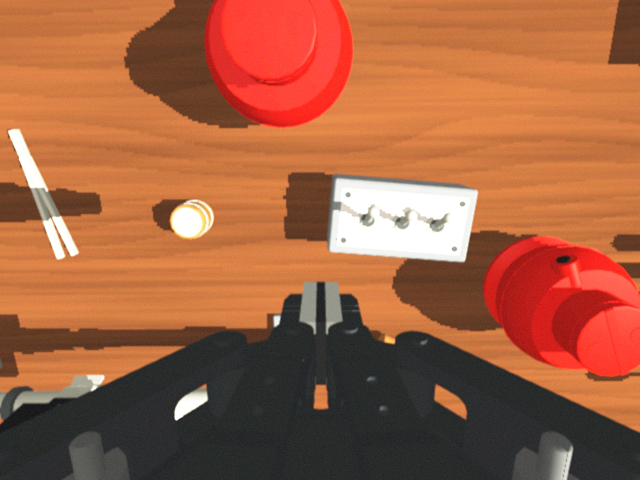

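Light top is at z≈170 as it should be when home (100+71), lens end beyond the rod. Wrist view: toggles at (368,219), (402,221), (437,225), the middle one at (402,221); box turned by 5°. Tip measured at (426.6,269.3,74), as the box centre predicts. I go behind the middle toggle.

play_rows:
  series:
    - [0,[16,37,30],2.3]
    - [0,[34,73,60],4.5]
    - [0,[34,73,100],4.5]
    - [0,[34,73,140],4.5]
    - [0,[34,73,163],4.5]
    - [0,[34,73,163],4.5]
    - [0,[34,73,163],4.5]

```text
t: 8.5
ee_pos: [400.7, 272.3, 87.9]
tcp_rot: [0.138, 3.138, 0.0]
ft_force: [-0.5, 0.6, 0.3]
gripper_width: -0.0
grip_force: 0.0
```

```bash
python3 - <<'E'
from h import *
move_to([435,269,87],[.089,.996])
E
```

```text
t 8.5 pos [400.7 272.3  87.9] F [-0.5  0.6  0.3] w -0.0 g 0.0 J [ 0.93  0.35 -0.55  0.   -0.67 -2.59]
axes x [-0.996  0.087 -0.001] y [0.087 0.996 0.   ] z [ 0.001 -0.    -1.   ]
shift [-34.5  -0.3   0.9]
turn 0.08834613858491215
```

play_rows:
  series:
    - [0,[-8,0,1],0]
    - [0,[-12,0,1],0]
    - [0,[-16,0,1],0]
    - [0,[-20,0,1],0]
    - [0,[-24,0,1],0]
    - [0,[-28,0,1],0]
    - [0,[-31,0,1],0]
    - [0,[-34,0,1],0]
    - [0,[-36,0,1],0]
    - [0,[-36,0,1],0]
    - [0,[-36,0,1],0]

```text
t: 9.6
ee_pos: [434.3, 269.4, 85.8]
tcp_rot: [-0.137, -3.136, 0.002]
ft_force: [-6.3, 3.1, 2.2]
gripper_width: -0.0
grip_force: 3.6
```

play_rows:
  series:
    - [0,[6,0,0],0]
    - [0,[30,0,0],0]
    - [0,[30,0,-40],0]
    - [0,[30,0,-80],0]
    - [0,[30,-30,-130],0]
    - [0,[30,-70,-160],0]
    - [0,[30,-70,-160],0]
    - [0,[30,-70,-160],0]
    - [0,[30,-70,-160],0]

```text
t: 10.5
ee_pos: [399.7, 202.6, 245.5]
tcp_rot: [-0.136, -3.138, 0.001]
ft_force: [0.1, 0.1, 0.7]
gripper_width: 0.1
grip_force: 0.0
```

```bash
python3 - <<'E'
from h import *
s=r.observe(); pw,dw=camera("wrist"); ps,ds=camera("scene"); pt,dt=camera("top")
Q=world("wrist",dw,s).reshape(-1,3)
for y0 in(239,269,299):
    m=(abs(Q[:,0]-440)<30)&(abs(Q[:,1]-y0)<12)&(Q[:,2]>69)&(Q[:,2]<82); print(y0,m.sum(),Q[m].mean(0).round(1) if m.sum() else 0)
q=world("top",dt).reshape(-1,3); m=(abs(q[:,0]-577)<60)&(abs(q[:,1])<30)&(q[:,2]>150)&(q[:,2]<190)
print("light",m.sum(),cv2.minAreaRect(q[m][:,:2].astype(np.float32)),np.percentile(q[m,2],[10,50,90]))
c=np.zeros((560,800,3),np.uint8)
c[:,:400]=cv2.resize(ps[200:340,230:330],(400,560)); c[:280,400:]=cv2.resize(pt[195:265,290:390],(400,280))
c[280:560,400:]=cv2.resize(ps[305:390,395:480],(400,280)); save("fin",c)
print(s["t"],s["ft_force"])
E
```

```text
239 100 [423.1 239.9  74.2]
269 101 [449.  267.3  73.7]
299 103 [428.2 299.1  74.1]
light 562 ((586.0048217773438, -0.38915348052978516), (75.07781219482422, 27.82286834716797), 0.22590641677379608) [161.88522813 168.10847468 171.97171795]
10.5 [0.07116753 0.09917746 0.73401577]
```

View pics/fin.png

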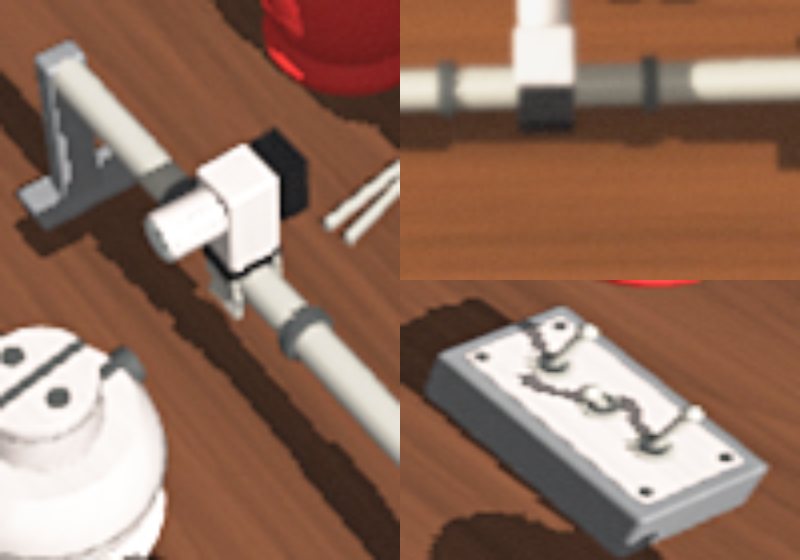

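The light sits home and upright between the collars at (447,90) and (650,85), with its lens towards the block. The middle toggle's tip moved 22 mm over, about 0.8 rad, and the other two have not moved. Handing in.

```bash
python3 -c "
from cell import r
print(r.close_job())"
```

```text
the job is handed in; nothing more can be done
None
```

I handed the job in at about 10.5 s: the light is snapped home in the middle bay, upright with its lens facing the ball block, and the middle toggle is on (about 0.8 rad measured), with the other two toggles still off; no verdict came back.

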